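# Put the dry boards away in the rack slots that fit them

## Robot

A 6-joint arm with a two-finger parallel gripper is mounted at the origin on a cart in front of the work surface, level with it; the furniture and walls round the work are solid. World frame = base frame: x ahead of the robot, y to its left, z up, the work surface at z = 0. Lengths are in m, angles in rad, forces in N, time in s.
With the tool pointing down it reaches from about 0.35 to 0.95 m from the base axis. Payload 17.4 kg.
Tool frame: the origin (TCP) lies midway between the tips of the shut fingers; the grasp point (between the pads) lies 19 mm behind it; z points along the fingers, y is the line along which they close (so a half turn about z gives the same grasp; the last joint's range is limited). The gripper opens to 93 mm and grips with 3 to 60 N. Pads are 15 mm wide; open, the fingers measure 128 mm over their backs; the gripper's body (75 mm by 188 mm) begins 65 mm behind the grasp point.
Start: joints at [1.235, 0.116, 1.442, -0, 1.584, -0.038], TCP at [0.198, 0.645, 0.219] pointing down, gripper open.
Joint ranges: [-2.83, 2.83], [-0.83, 2.19], [0.07, 2.5], [-1.14, 4.28], [0.01, 3], [-2.97, 2.97]. Speed limits (rad/s): [1.89, 1.89, 2.22, 3.14, 3.14, 3.14].

## Interface

Orientations are given as a unit quaternion [x, y, z, w].
In Python, from cell import bot gives the robot as it stands.
- The arm moves only by the shell command python3 -m handwheel 'ROWS' [FORCE]. ROWS is JSON, one flat list of numbers, 7 for each row, row after row: the shift along the world's x, y, z in mm, then the turn, a rotation vector about the world's x, y, z in rad, then the finger opening in mm, from 0 to 93. In form: [tx, ty, tz, rx, ry, rz, jaw, tx, ty, tz, rx, ry, rz, jaw, ...]. A call has 1 to 10 rows; each row shifts and turns the commanded pose from where the row before left it; what a row does not reach is not made up. A row lasts 1/10 s, in which the tool goes at most 50 mm and 8.59 degrees, less where a joint would pass 70% of its speed; a pose out of reach is approached as far as the arm can. A call with a gripper value outside its range is refused whole. The fingers move at their own pace and stop on an object; FORCE is the grip in N (left out, the last holds). Time passes only in rows, so rows that do not move let the fingers close. It gives the time, the measured TCP pose, the force, the opening and the grip force at its end, in the units of the state.
- bot.read_state(): the state, without advancing time (a new reading comes with each control period).
- bot.camera(name): name is "side" or "top" or "wrist"; returns the picture (420x560x3 uint8, red, green, blue); there is no depth.
- bot.camera_info(name): a dict with "fx", "fy", "cx", "cy" (pixels), "rvec" (rotation vector, rad) and "tvec" (3), from world to camera coordinates, as OpenCV has them. Camera axes: x right, y down, z forward; pixel columns grow to the right and rows downward; lengths in m; the calibration is good to about 2 mm. A picture is of the moment at which its call begins: read the wrist's pose just before it. camera_info takes no time and is no camera call; for the wrist camera it gives the pose at the moment of the call.
- bot.job_done(): hands the job in; it is judged then, once.
Trained networks look in the newest picture that a camera, given by its name, has taken for a name from the list of things; names that differ only in an ending like _2 or _b are one class to them, and where a whole thing is asked for, a point or a joint stands for the part that bears it (a point fixed in the world has none). Each returns a list of dicts, best first, with "score" (0 to 1); they miss things now and then, are a little off and sometimes report something else, mostly with a low value. They report only what shows in the picture. A call takes as long as a camera call. They do not tell look-alikes from the thing itself.
- bot.boxes_of(camera, name): "point" ([column, row] as shares, 0 to 1, of the picture: columns of its width, rows of its height, amid what is visible of it).
- bot.masks_of(camera, name): "mask" (420x560 bool, what is visible of it) and "point" ([column, row] as shares, 0 to 1, of the picture: columns of its width, rows of its height, amid what is visible of it).
- bot.place_of(camera, name): "point" ([column, row] as shares, 0 to 1, of the picture: columns of its width, rows of its height: a listed point, or the origin of a listed thing).
The state is a dict: "clock": time; "joints": joint angles; "qd": joint speeds; "effort": joint torques, N m; "tcp_pos": TCP position; "ee_rot": TCP orientation; "ft_force": force on the tool from outside, world axes, zero at the start; "wrist_torque": the same for the moment, N m; "opening": opening from 0.0 (shut) to 1.0 (fully open); "grasp_force": force on a finger pad.
Only numpy, scipy, OpenCV 4.12 (cv2) and the standard library are available. Lean on these libraries where they do the work, as an engineer would, in place of code of your own. Each camera call takes 0.05 s, during which the arm holds its last target. There are 200 camera calls.

## Task

Put the two breakfast boards away from their drying stands, upright, into the storage rack, each in the slot made for its thickness: first the thick dark wooden board in the widest slot, then the green one in the middle slot. Push each one down until you feel it bear firmly on the sprung foot down in the slot, gently enough not to overload that foot, then let go, and leave the other things on the worktop where they are.

Things in the scene. Friction and masses are not known exactly. Their poses are not given: they have to be found in the camera images.
- board_thick: Loose dark wooden breakfast board, 110 wide x 24 thick x 90 mm tall, about 0.2 kg, standing on edge in its drying stand; origin: centre of its lower edge face; x along its width, y through its thickness, z up. Plain rounded rectangle, the same either way round, with a steel eyelet in one top corner.
- board_medium: Loose green plastic breakfast board, 110 wide x 15 thick x 90 mm tall, about 0.15 kg, standing on edge in its drying stand; origin: centre of its lower edge face; x along its width, y through its thickness, z up. Plain rounded rectangle, the same either way round, with a steel eyelet in one top corner.
- rack: Fixed beech storage rack, 96 x 190 mm, 48 mm tall (steel lips to 62 mm), three slots in a row along its y axis, open at both ends: widest at y = +60 mm, middle at 0, narrowest at -60 mm, which already holds its own white board (8 mm thick, fixed, top 110 mm above the worktop). Origin: underside, below the middle slot; z up.
- slot_thick: Widest slot of the rack, for the 24 mm board. Origin: middle of its bottom, 12 mm above the worktop; x along the slot, y across it, z up. Down in it is a sprung rubber foot, screwed to any height: top at rest 20 to 38 mm above the worktop, each slot differs, to be felt. It is damped and yields 1 mm per 6 N, 5 mm at most. Firmly home: over 4 N on the foot; above 20 N harms it; about 12 N down in all, leaf drag included, is right.
- mouth_thick (a point): Middle of the widest slot's mouth, 62 mm above the worktop; z up, y across the slot. A steel leaf spring on each side, with an outward-flared lip, guides and grips the board: mouth 31 mm wide; 22.5 mm between the leaves at rest, 30 to 48 mm above the worktop; each leaf yields 4 mm, no more. They drag on a sliding board with about 2 to 5 N.
- slot_medium: Middle slot of the rack, for the 15 mm board. Origin: middle of its bottom, 12 mm above the worktop; x along the slot, y across it, z up. Down in it is a sprung rubber foot, screwed to any height: top at rest 20 to 38 mm above the worktop, each slot differs, to be felt. It is damped and yields 1 mm per 6 N, 5 mm at most. Firmly home: over 4 N on the foot; above 20 N harms it; about 12 N down in all, leaf drag included, is right.
- mouth_medium (a point): Middle of the middle slot's mouth, 62 mm above the worktop; z up, y across the slot. A steel leaf spring on each side, with an outward-flared lip, guides and grips the board: mouth 22 mm wide; 13.5 mm between the leaves at rest, 30 to 48 mm above the worktop; each leaf yields 4 mm, no more. They drag on a sliding board with about 2 to 5 N.
- stand_thick: Fixed wooden drying stand under the thick board, 76 x 55 x 28 mm, with one groove along its x axis, 27 mm wide, its floor 10 mm above the worktop and 18 mm deep; origin under its centre.
- stand_medium: Fixed wooden drying stand under the green board, 76 x 46 x 28 mm, with one groove along its x axis, 18 mm wide, its floor 10 mm above the worktop and 18 mm deep; origin under its centre.
- herb_jar_3: Small spice jar, 47x47x87 mm, standing at the back; origin under its centre. Bystander.
- coffee_pod_6: Coffee pod, 51x51x45 mm, on the right of the worktop; origin under its centre. Bystander.
- candle: Candle in a glass, 76 mm across, 90 mm tall, on the left; origin under its centre. Bystander.
Mind the look-alikes: they are no part of the job. Of the things shaped like the board_medium, the green one is meant.

How it is judged:
By the outcome, as a careful person would: the job done as asked, in the order asked, and still so for the second after the job is handed in, with the robot touching nothing.
It also fails if it takes over 61 s, if anything falls off the work surface, if the arm or the gripper's body presses on something with over 40 N, if the wrist force passes 120 N, or if a joint passes its speed limit or range.

## Working session

There is one attempt and no reset: what is moved stays moved. The work goes in short steps, Python scripts to look and compute and a shell command to move; the robot and the scene stay as the last step left them, time stands still between calls to the robot, and variables do not carry over. Pictures are saved under pics/ and viewed, at most 10 in all, crops included, and the job is handed in when it is done.

```bash
mkdir -p pics; ls
python3 - <<'E'
from cell import bot
import cv2,numpy as np
s=bot.read_state();print({k:np.round(v,3).tolist() for k,v in s.items()})
a=bot.camera("side");b=bot.camera("top")
cv2.imwrite("pics/side.png",a[:,:,::-1]);cv2.imwrite("pics/top.png",b[:,:,::-1])
for c in("side","top"):
  print(c,{k:np.round(v,3).tolist() for k,v in bot.camera_info(c).items()})
  for n in("board_thick","board_medium","rack","mouth_thick","mouth_medium","stand_thick","stand_medium","slot_thick","slot_medium"):
    print(c,n,[(round(r["score"],2),np.round(np.array(r["point"])*[560,420],1).tolist()) for r in bot.place_of(c,n)])
E
```

```text
pics
{'clock': 0.0, 'joints': [1.235, 0.116, 1.442, 0.0, 1.584, -0.038], 'qd': [0.001, -0.001, -0.001, -0.001, -0.001, 0.0], 'effort': [-0.002, -72.127, -62.26, 0.078, 0.024, -0.0], 'tcp_pos': [0.198, 0.645, 0.218], 'ee_rot': [0.148, 0.989, -0.001, -0.0], 'ft_force': [-0.466, 0.745, 0.049], 'wrist_torque': [-0.012, 0.02, -0.016], 'grasp_force': 0.0, 'opening': 1.001}
side {'fx': 439.481, 'fy': 439.481, 'cx': 284.427, 'cy': 203.505, 'rvec': [0.28, -2.805, 1.208], 'tvec': [0.515, 0.168, 1.423]}
side board_thick [(0.68, [314.2, 182.2]), (0.28, [230.3, 230.1])]
side board_medium [(0.88, [310.6, 210.6]), (0.72, [342.8, 135.6])]
side rack [(0.7, [289.7, 261.9])]
side mouth_thick [(0.66, [294.8, 266.1])]
side mouth_medium [(0.89, [290.9, 248.3]), (0.69, [311.2, 187.6]), (0.16, [290.8, 264.5])]
side stand_thick [(0.68, [313.1, 187.2])]
side stand_medium [(0.56, [309.7, 213.0]), (0.47, [291.5, 260.9])]
side slot_thick [(0.63, [313.7, 157.0])]
side slot_medium []
top {'fx': 433.531, 'fy': 433.531, 'cx': 271.81, 'cy': 205.885, 'rvec': [2.185, -2.143, 0.148], 'tvec': [-0.131, 0.551, 1.312]}
top board_thick [(0.63, [315.3, 234.5])]
top board_medium [(0.87, [423.6, 265.2]), (0.63, [264.9, 233.8])]
top rack [(0.61, [195.3, 232.4])]
top mouth_thick [(0.79, [173.8, 233.1])]
top mouth_medium [(0.72, [193.4, 229.0])]
top stand_thick [(0.55, [313.6, 234.0])]
top stand_medium [(0.61, [265.4, 233.1])]
top slot_thick [(0.5, [173.7, 235.6])]
top slot_medium [(0.42, [198.6, 231.6])]
```

View pics/side.png

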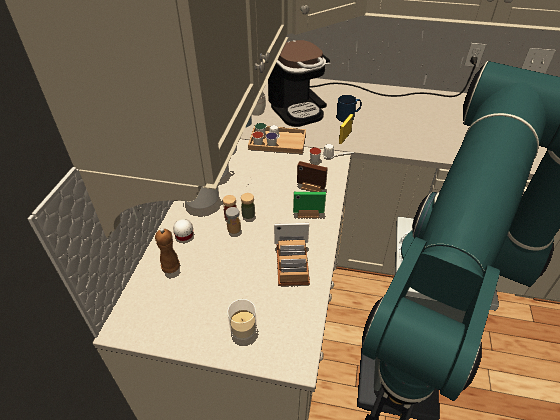

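View pics/top.png

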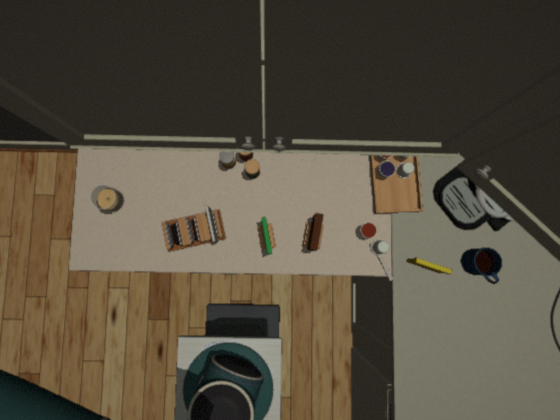

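The side view shows the dark board at (312,175), the green one at (309,203), the rack at (293,262) with its white board at (291,234). 
Look-alikes: a yellow board at side (347,128) / top (433,266), and the white board in the rack at top (211,225). I choose green at top (266,235) and dark brown at top (314,232). In the top view, the rack is at (194,231) with the white board on its right end, so the widest slot is at the left (173,234).

```bash
cat > h.py <<'E'
import cv2,numpy as np
from cell import bot
def cam(c):
    i=bot.camera_info(c);R=cv2.Rodrigues(np.array(i["rvec"],float))[0];return i,R,np.array(i["tvec"],float)
def ray(c,p,z,C=None):
    i,R,t=C or cam(c);d=R.T@np.array([(p[0]-i["cx"])/i["fx"],(p[1]-i["cy"])/i["fy"],1.]);o=-R.T@t
    return (o+d*(z-o[2])/d[2])[:2]
def rect(c,mask,z,C=None):
    "min-area rect of the mask's outline cast to height z: centre mm, size mm, long axis angle (deg)"
    C=C or cam(c);n,l,s,_=cv2.connectedComponentsWithStats(mask.astype(np.uint8))
    m=(l==1+s[1:,4].argmax())
    q=np.array([ray(c,(x,y),z,C) for y,x in np.argwhere(m)])*1000
    (a,b),(w,h),g=cv2.minAreaRect(q.astype(np.float32))
    if w<h: w,h,g=h,w,g+90
    return np.round([a,b,w,h,(g+90)%180-90],1)
E
python3 - <<'E'
from h import *
b=bot.camera("top");cv2.imwrite("pics/crop.png",cv2.resize(b[185:275,150:350,::-1],None,fx=4,fy=4,interpolation=cv2.INTER_CUBIC))
for n,z in(("board_thick",.1),("board_medium",.1),("rack",.055),("stand_thick",.028),("stand_medium",.028)):
  for r in bot.masks_of("top",n): print(n,round(r["score"],2),rect("top",r["mask"],z))
for n,p in(("mt",(173.8,233.1)),("mm",(193.4,229))): print(n,ray("top",p,.062))
print("rack",ray("top",(195.3,232.4),0), ray("side",(289.7,261.9),0),"mt",ray("side",(294.8,266.1),.062),"mm",ray("side",(290.9,248.3),.062))
E
```

```text
board_thick 0.66 [ 473.7 -246.3  112.    31.    -9.6]
board_medium 0.81 [ 380.1 -581.5  132.2   26.    72.6]
board_medium 0.57 [ 459.7 -103.2  108.1   17.9    9.2]
rack 0.84 [476.4 116.5 181.4 108.3 -73.3]
rack 0.34 [ 461.9 -104.4  111.2   16.9   10.7]
stand_thick 0.42 [ 470.7 -228.5   73.    16.3   -8.4]
stand_medium 0.63 [458.5 -88.6  73.2  15.8  10.7]
mt [0.46174548 0.17354533]
mm [0.4752429  0.11523238]
rack [0.46874441 0.11915059] [0.48258219 0.12513682] mt [0.45592412 0.18728611] mm [0.48029857 0.12107673]
```

View pics/crop.png

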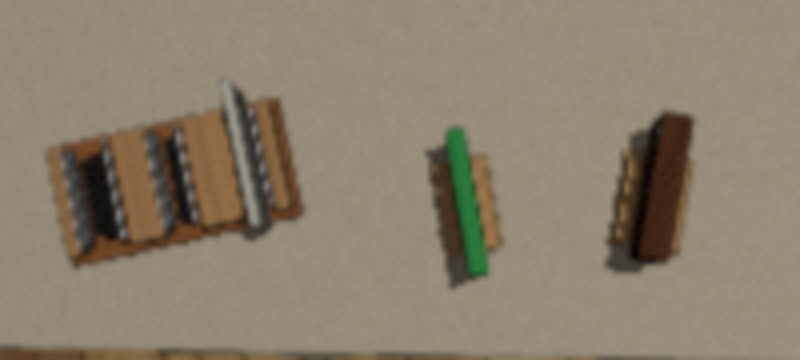

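The crop confirms it: green board, dark thick board and rack as expected, with the white board in the rack's narrow slot at the right end (crop 245,165). I'll move over the rack first for a wrist view on the way.

```bash
python3 -m handwheel '[23,-44,8,0,0,0.04,93, 23,-44,8,0,0,0.04,93, 23,-44,8,0,0,0.04,93, 23,-44,8,0,0,0.04,93, 23,-44,8,0,0,0.04,93, 23,-44,8,0,0,0.04,93, 23,-44,8,0,0,0.04,93, 23,-44,8,0,0,0.04,93, 23,-44,8,0,0,0.04,93, 23,-44,8,0,0,0.04,93]'
python3 -m handwheel '[23,-44,0,0,0,0.04,93, 0,-40,0,0,0,0.04,93,0,0,0,0,0,0,93,0,0,0,0,0,0,93]'
python3 - <<'E'
from h import *
C=cam("wrist");print(-C[1].T@C[2],C[1][2],bot.read_state()["ee_rot"])
a=bot.camera("wrist");cv2.imwrite("pics/w1.png",a[:,:,::-1])
for n,z in(("mouth_thick",.062),("mouth_medium",.062),("slot_thick",.012),("slot_medium",.012),("rack",0)):
  for r in bot.place_of("wrist",n):
    p=np.array(r["point"])*[560,420];print(n,round(r["score"],2),p.round(),ray("wrist",p,z,C).round(4))
E
```

```text
clock: 2.3
tcp_pos: [0.4271, 0.2059, 0.2989]
ee_rot: [-0.052, 0.999, 0.0, 0.0]
ft_force: [1.3, 1.0, -0.2]
opening: 0.999
grasp_force: 0.0
clock: 2.7
tcp_pos: [0.4498, 0.1233, 0.2984]
ee_rot: [-0.09, 0.996, 0.0, 0.0]
ft_force: [0.8, 0.6, 1.1]
opening: 1.001
grasp_force: 0.0
[0.37912725 0.11025449 0.46354355] [ 0.25870672  0.04763694 -0.96478057] [-8.97793220e-02  9.95961646e-01  1.38983755e-04  2.32505005e-04]
mouth_thick 0.71 [321. 198.] [0.4624 0.1756]
mouth_medium 0.68 [272. 203.] [0.4786 0.1198]
slot_thick 0.85 [320. 191.] [0.4626 0.1793]
slot_medium 0.57 [271. 190.] [0.4734 0.1158]
rack 0.76 [274. 194.] [0.4809 0.1216]
```

View pics/w1.png

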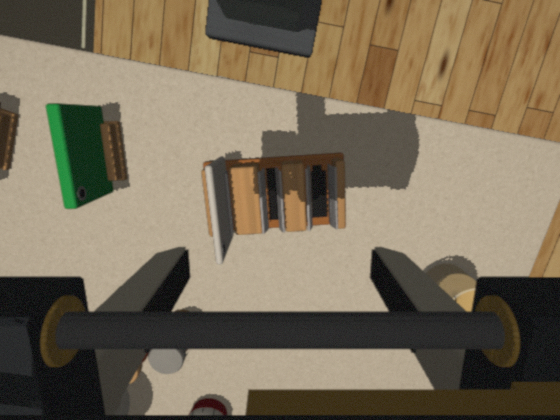

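The rack shows at (203–346, 155–260), with the thick slot at (320,195), the middle slot at (271,195) and the white board at the left (215,210). Next I rectify this view to the rack's top plane to get an exact pose.

Run:
```python
from h import *
C=cam("wrist");i,R,t=C
a=cv2.imread("pics/w1.png")
def ortho(z,x1=.56,y1=.22,s=3,W=600,H=480):
    # pixel u right = -y, v down = -x
    v,u=np.mgrid[0:H,0:W];P=np.stack([x1-v/s/1000,y1-u/s/1000,np.full(u.shape,z)],-1)@R.T+t
    return cv2.remap(a,(P[...,0]/P[...,2]*i["fx"]+i["cx"]).astype(np.float32),(P[...,1]/P[...,2]*i["fy"]+i["cy"]).astype(np.float32),cv2.INTER_CUBIC)
o=ortho(.048)
for k in range(0,600,60): cv2.line(o,(k,0),(k,6),(0,0,255),1);cv2.line(o,(0,k),(6,k),(0,0,255),1)
cv2.imwrite("pics/ortho.png",o)
```

```text
(no output)
```

View pics/ortho.png

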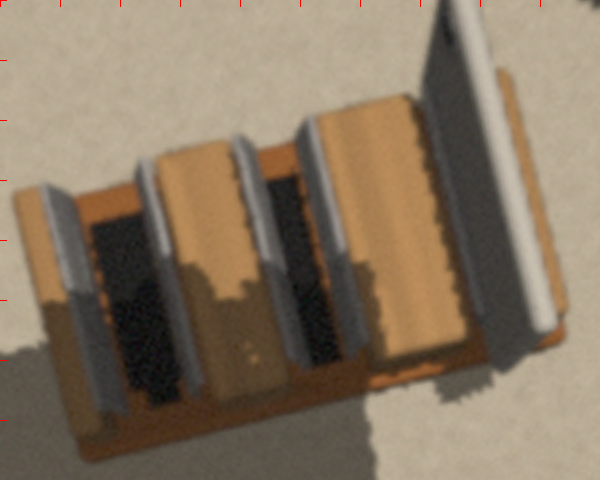

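Rack pose: slot axis yaw ≈ 14.0°. The mouths are at about (461,176) for the thick slot and (475,119) for the middle one, and the network and the picked edges agree within 1 mm across the slot. Now I move over the thick board.

```bash
python3 -m handwheel '[3,-45,0,0,0,-0.043,93, 3,-45,0,0,0,-0.043,93, 3,-45,-10,0,0,-0.043,93, 3,-45,-10,0,0,-0.043,93, 3,-45,-15,0,0,-0.043,93, 3,-45,-15,0,0,-0.043,93, 3,-45,-15,0,0,-0.043,93, 3,-45,-15,0,0,-0.043,93, 0,0,0,0,0,0,93, 0,0,0,0,0,0,93]'
cat >> h.py <<'E'
def ortho(a,C,z,x1,y1,s=4,W=600,H=600):
    i,R,t=C;v,u=np.mgrid[0:H,0:W];P=np.stack([x1-v/s/1000,y1-u/s/1000,np.full(u.shape,z)],-1)@R.T+t
    return cv2.remap(a,(P[...,0]/P[...,2]*i["fx"]+i["cx"]).astype(np.float32),(P[...,1]/P[...,2]*i["fy"]+i["cy"]).astype(np.float32),cv2.INTER_CUBIC)
def look(n,x1,y1,f):
    C=cam("wrist");s=bot.read_state();a=bot.camera("wrist")[:,:,::-1]
    q=s["ee_rot"];print("tcp",np.round(s["tcp_pos"],4),"yaw of tool y",round(np.degrees(2*np.arctan2(q[1],q[0]))-90,2)%180)
    for r in bot.masks_of("wrist",n): print(round(r["score"],2),rect("wrist",r["mask"],.1,C))
    for r in bot.place_of("wrist",n): print("place",round(r["score"],2),ray("wrist",np.array(r["point"])*[560,420],.01,C).round(4))
    o=ortho(a,C,.1,x1,y1).copy();cv2.imwrite(f,o)
E
python3 -c '
from h import *
look("board_thick",.545,-.17,"pics/o2.png")'
```

```text
clock: 4.0
tcp_pos: [0.4738, -0.2362, 0.2176]
ee_rot: [0.081, 0.997, 0.0, -0.001]
ft_force: [-0.5, 0.2, 0.1]
opening: 0.998
grasp_force: 0.0
tcp [ 0.4738 -0.2362  0.2176] yaw of tool y 80.69
0.55 [ 472.  -252.2  112.8   24.9   -9.5]
place 0.61 [ 0.4793 -0.2552]
```

View pics/o2.png

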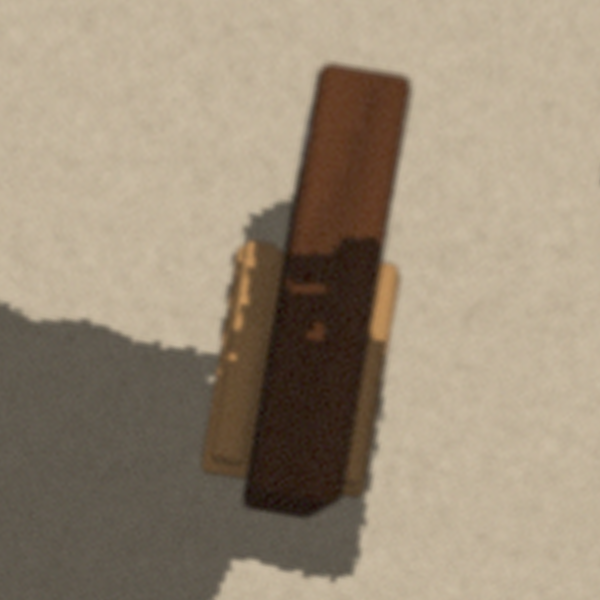

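The rectified view shows the dark board's top with corners near (325,65), (410,80) and (245,505). Its centre is (472,−252) mm and its yaw −9.5°, and the tool is already aligned.

```bash
python3 -m handwheel '[-2,-16,-15,0,0,0,93, 0,0,-40,0,0,0,93, 0,0,-40,0,0,0,93, 0,0,-35,0,0,0,93, 0,0,-22,0,0,0,93, 0,0,0,0,0,0,10, 0,0,0,0,0,0,10, 0,0,0,0,0,0,10, 0,0,0,0,0,0,10, 0,0,0,0,0,0,10]' 40
python3 -m handwheel '[0,0,0,0,0,0,10, 0,0,0,0,0,0,10]'
```

```text
clock: 5.15
tcp_pos: [0.4721, -0.2524, 0.0672]
ee_rot: [0.081, 0.997, -0.0, 0.001]
ft_force: [-0.2, 0.6, 0.0]
opening: 0.622
grasp_force: 0.0
clock: 5.35
tcp_pos: [0.4718, -0.2522, 0.0664]
ee_rot: [0.081, 0.997, -0.0, 0.0]
ft_force: [-0.5, 0.4, 0.3]
opening: 0.443
grasp_force: 0.0
```

```bash
python3 -m handwheel '[0,0,0,0,0,0,10, 0,0,0,0,0,0,10, 0,0,0,0,0,0,10, 0,0,0,0,0,0,10]'
```

```text
clock: 5.75
tcp_pos: [0.4717, -0.2522, 0.0662]
ee_rot: [0.081, 0.997, 0.0, -0.0]
ft_force: [-0.2, 0.3, -0.7]
opening: 0.256
grasp_force: 40.0
```

```bash
python3 -m handwheel '[0,0,24,0,0,0,10, 0,0,40,0,0,0,10, 0,0,40,0,0,0,10, 0,20,20,0,0,0.03,10, -1,40,0,0,0,0.04,10, -1,40,0,0,0,0.04,10, -1,40,0,0,0,0.04,10, -1,40,0,0,0,0.04,10, -1,40,0,0,0,0.04,10, -1,40,0,0,0,0.04,10]'
python3 -m handwheel '[-1,40,0,0,0,0.04,10, -1,40,0,0,0,0.04,10, -1,40,0,0,0,0.04,10, -1,35,0,0,0,0.04,10, -2,13,0,0,0,0.02,10, 0,0,0,0,0,0,10, 0,0,0,0,0,0,10, 0,0,0,0,0,0,10]'
python3 - <<'E'
from h import *
C=cam("wrist");s=bot.read_state();a=bot.camera("wrist")[:,:,::-1];cv2.imwrite("pics/w3.png",a)
q=s["ee_rot"];print(s["tcp_pos"],(np.degrees(2*np.arctan2(q[1],q[0]))-90)%180,s["ft_force"])
for n,z in(("mouth_thick",.062),("mouth_medium",.062),("slot_thick",.012),("slot_medium",.012),("rack",0)):
  for r in bot.place_of("wrist",n):
    p=np.array(r["point"])*[560,420];print(n,round(r["score"],2),p.round(),ray("wrist",p,z,C).round(4))
E
```

```text
clock: 6.75
tcp_pos: [0.4653, 0.0094, 0.1901]
ee_rot: [-0.055, 0.998, 0.0, 0.0]
ft_force: [0.7, 0.2, -2.0]
opening: 0.256
grasp_force: 40.0
clock: 7.55
tcp_pos: [0.4599, 0.1748, 0.1902]
ee_rot: [-0.143, 0.99, -0.0, -0.0]
ft_force: [-0.2, 0.1, -2.2]
opening: 0.254
grasp_force: 40.0
[0.45989741 0.17475474 0.19017246] 106.41919883659949 [-0.21736998  0.06545772 -2.19164617]
mouth_medium 0.82 [212. 201.] [0.475  0.1177]
slot_thick 0.62 [225. 191.] [0.4761 0.1217]
slot_medium 0.86 [221. 190.] [0.4758 0.1176]
rack 0.55 [224. 190.] [0.4781 0.1202]
```

View pics/w3.png

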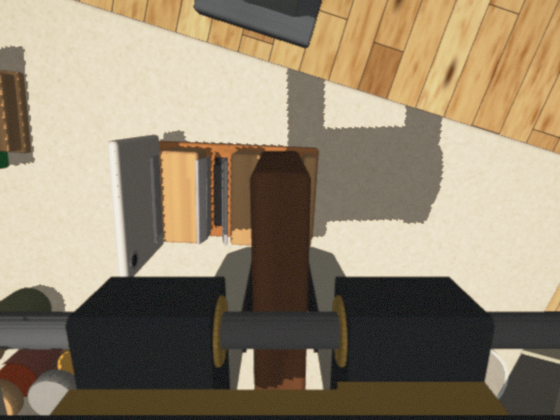

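Holding the thick board above its slot, I see the middle slot at (218,195) and the white board's top edge from (114,142) to (126,276). I use these to check the rack's yaw and the cross position.

Run:
```python
from h import *
C=cam("wrist");a=cv2.imread("pics/w3.png")
# white strip
m=(a[...,:].min(2)>175)&(a.max(2).astype(int)-a.min(2)<22);m[:130]=0;m[280:]=0;m[:,:105]=0;m[:,140:]=0
print(m.sum(),rect("wrist",m,.11,C))
P=np.argwhere(m);q=np.array([ray("wrist",(x,y),.11,C) for y,x in P])*1000
c=q.mean(0);u=np.linalg.svd(q-c,full_matrices=0)[2][0];ang=np.degrees(np.arctan2(u[1],u[0]))%180;print(c,ang)
for th in (13,14,15):
  t=np.radians(th);print(th,"across white",c[1]*np.cos(t)-c[0]*np.sin(t),"medium",117.7*np.cos(t)-475*np.sin(t),"first",119.8*np.cos(t)-478.6*np.sin(t))
o=ortho(a,C,.062,.56,.22,4,800,560);cv2.imwrite("pics/o3.png",o)
```

```text
860 [489.3  60.   99.7   5.   13.9]
[486.85574166  59.32200772] 13.937276646980804
13 across white -51.717123895743875 medium 7.8316058118863054 first 9.06795915229739
14 across white -60.221173342346994 medium -0.7090934271573843 first 0.4576087738633845
15 across white -68.70687883617441 medium -9.24957666947401 first -8.152880996636043
```

View pics/o3.png

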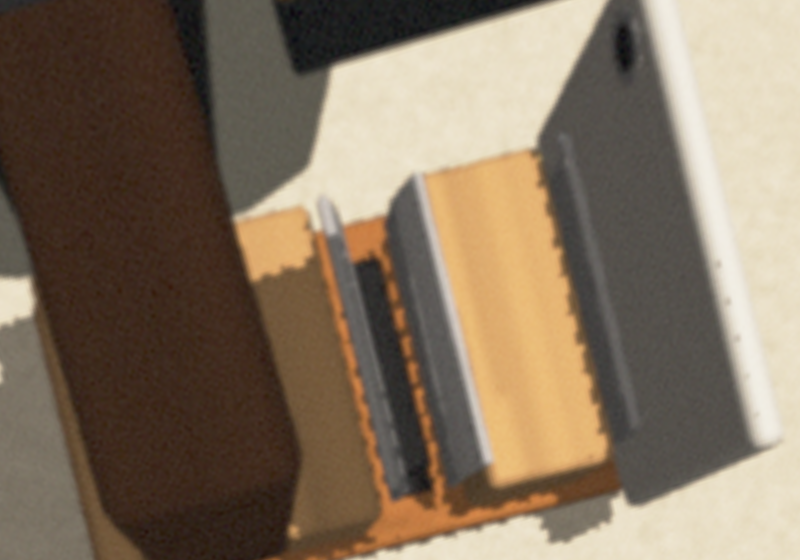

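White board's line gives yaw 13.9° and lies 60.2 mm from the middle slot, so the rack pose is confirmed. I correct the pose and descend to just above the mouth.

```bash
python3 -m handwheel '[1,1.8,-20,0,0,-0.042,10, 0,0,-30,0,0,0,10, 0,0,-16,0,0,0,10, 0,0,0,0,0,0,10, 0,0,0,0,0,0,10]'
python3 -m handwheel '[0,0,-4,0,0,0,10, 0,0,-4,0,0,0,10, 0,0,-4,0,0,0,10, 0,0,-4,0,0,0,10, 0,0,0,0,0,0,10]'
```

```text
clock: 8.35
tcp_pos: [0.461, 0.1776, 0.125]
ee_rot: [-0.123, 0.992, 0.0, 0.0]
ft_force: [0.4, -0.6, -1.2]
opening: 0.259
grasp_force: 40.0
clock: 8.85
tcp_pos: [0.4607, 0.1774, 0.1077]
ee_rot: [-0.123, 0.992, -0.0, -0.0]
ft_force: [1.1, -2.3, -1.6]
opening: 0.252
grasp_force: 40.0
```

```bash
python3 -m handwheel '[0,-0.8,-2,0,0,0,10, 0,0,-2,0,0,0,10, 0,0,-2,0,0,0,10, 0,0,-2,0,0,0,10, 0,0,0,0,0,0,10]'
python3 -m handwheel '[0,0,-1,0,0,0,10, 0,0,-1,0,0,0,10, 0,0,-1,0,0,0,10,0,0,0,0,0,0,10]'
```

```text
clock: 9.35
tcp_pos: [0.4606, 0.1768, 0.0998]
ee_rot: [-0.123, 0.992, -0.0, -0.0]
ft_force: [1.1, -1.1, -2.8]
opening: 0.256
grasp_force: 40.0
clock: 9.75
tcp_pos: [0.4607, 0.1768, 0.0971]
ee_rot: [-0.123, 0.992, -0.0, -0.0]
ft_force: [0.5, -2.5, -1.1]
opening: 0.257
grasp_force: 40.0
```

```bash
python3 -m handwheel '[0,0,-1,0,0,0,10, 0,0,-1,0,0,0,10]' | grep -E "tcp|ft"
```

```text
tcp_pos: [0.4608, 0.1768, 0.0952]
ft_force: [1.2, -2.3, -0.9]
```

```bash
python3 -m handwheel '[0,0,-1,0,0,0,10]' | grep -E "tcp|ft"
```

```text
tcp_pos: [0.4607, 0.1768, 0.0941]
ft_force: [0.7, -1.8, -0.1]
```

```bash
cat > ok.py <<'E'
import sys,numpy as np
from cell import bot
s=bot.read_state();print(np.round(s["tcp_pos"],4),np.round(s["ft_force"],1));sys.exit(s["ft_force"][2]>4.5)
E
python3 -m handwheel '[0,0,-1,0,0,0,10, 0,0,-0.5,0,0,0,10]' >/dev/null; python3 ok.py &&
python3 -m handwheel '[0,0,-1,0,0,0,10, 0,0,-0.5,0,0,0,10]' >/dev/null; python3 ok.py &&
python3 -m handwheel '[0,0,-1,0,0,0,10, 0,0,-0.5,0,0,0,10]' >/dev/null; python3 ok.py &&
python3 -m handwheel '[0,0,-1,0,0,0,10, 0,0,-0.5,0,0,0,10]' >/dev/null; python3 ok.py
```

```text
[0.4607 0.1768 0.0925] [ 0.6 -1.4 -1.6]
[0.4607 0.1768 0.0925] [ 0.6 -1.4 -1.6]
[0.4607 0.1768 0.0925] [ 0.6 -1.4 -1.6]
[0.4607 0.1768 0.0925] [ 0.6 -1.4 -1.6]False
False
False
False
```

```bash
sed -i 's/sys.exit(\(.*\))$/sys.exit(int(\1))/' ok.py
python3 ok.py && python3 -m handwheel '[0,0,-1,0,0,0,10, 0,0,-0.5,0,0,0,10]' >/dev/null && python3 ok.py &&
python3 -m handwheel '[0,0,-1,0,0,0,10, 0,0,-0.5,0,0,0,10]' >/dev/null && python3 ok.py &&
python3 -m handwheel '[0,0,-1,0,0,0,10, 0,0,-0.5,0,0,0,10]' >/dev/null && python3 ok.py &&
python3 -m handwheel '[0,0,-1,0,0,0,10, 0,0,-0.5,0,0,0,10]' >/dev/null && python3 ok.py
```

```text
[0.4607 0.1768 0.0925] [ 0.6 -1.4 -1.6]
[0.4607 0.1768 0.0911] [ 0.8 -1.3 -0.3]
[0.4607 0.1768 0.0896] [-0.2 -2.7  0.2]
[0.4608 0.1768 0.0884] [-1.  -3.3  5. ]
```

```bash
python3 -m handwheel '[0,0,0,0,0,0,10]' >/dev/null; python3 ok.py;python3 -m handwheel '[0,0,-0.5,0,0,0,10,0,0,0,0,0,0,10]' >/dev/null ; python3 ok.py
```

```text
[0.4608 0.1768 0.0884] [-0.7 -2.4  3.5]
[0.4609 0.1769 0.0881] [-1.8 -2.5  6.3]
```

```bash
python3 -m handwheel '[0,0,-0.6,0,0,0,10,0,0,0,0,0,0,10]' >/dev/null; python3 ok.py;python3 -m handwheel '[0,0,0,0,0,0,10,0,0,0,0,0,0,10]' >/dev/null ; python3 ok.py
```

```text
[0.4609 0.1769 0.0876] [-2.7 -2.4  8.4]
[0.4609 0.1769 0.0876] [-2.4 -3.3  8.3]
```

```bash
python3 -m handwheel '[0,0,-0.5,0,0,0,10,0,0,0,0,0,0,10,0,0,0,0,0,0,10]' >/dev/null; python3 ok.py
```

```text
[0.4609 0.1769 0.0873] [-3.4 -3.3  9.2]
```

```bash
python3 -m handwheel '[0,0,-0.3,0,0,0,10,0,0,0,0,0,0,10,0,0,0,0,0,0,10]' >/dev/null; python3 ok.py; python3 -m handwheel '[0,0,0,0,0,0,55,0,0,0,0,0,0,55,0,0,0,0,0,0,55,0,0,0,0,0,0,55,0,0,0,0,0,0,55]'
```

```text
[0.4609 0.1769 0.0872] [-3.  -4.  11.8]
clock: 12.65
tcp_pos: [0.4607, 0.1768, 0.0861]
ee_rot: [-0.123, 0.992, 0.0, -0.0]
ft_force: [-0.4, -0.6, 0.3]
opening: 0.585
grasp_force: 0.0
```

Foot felt at 6 N/mm, pushed to about 12 N, and released. Now to the green board.

```bash
python3 -m handwheel '[0,0,30,0,0,0,55, 0,0,50,0,0,0,55, 0,0,50,0,0,0,70, 0,-40,0,0,0,0,93, 0,-40,0,0,0,-0.02,93, 0,-40,0,0,0,-0.02,93, 0,-40,0,0,0,-0.02,93, 0,-40,0,0,0,-0.02,93, 0,-40,0,0,0,0,93, 0,-25,0,0,0,0,93]' >/dev/null
python3 -m handwheel '[0,0,0,0,0,0,93, 0,0,0,0,0,0,93]' >/dev/null
python3 -c '
from h import *
look("board_medium",.535,-.03,"pics/o4.png")'
```

```text
tcp [ 0.4607 -0.0883  0.2162] yaw of tool y 99.45
0.73 [ 458.2 -105.   111.2   18.1   11.3]
0.68 [446.8 133.9  90.2  30.8  21.3]
place 0.81 [ 0.4583 -0.1099]
```

View pics/o4.png

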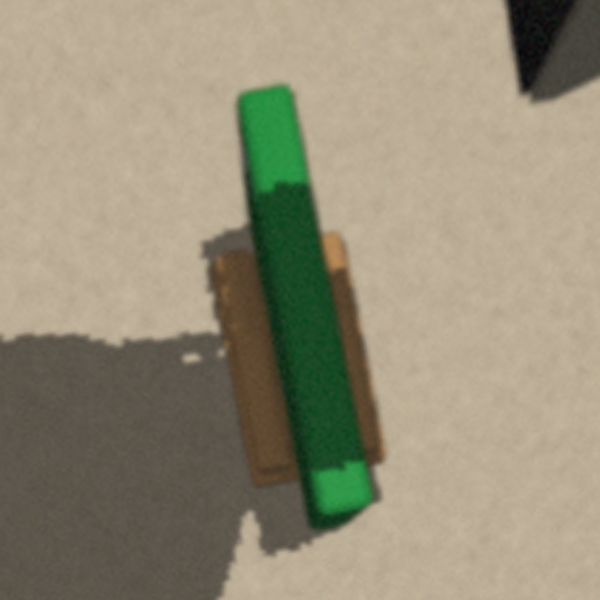

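The rectified view shows the green board's top with corners at (240,95), (290,87), (372,498) and (318,515). Its centre is (460,−106) mm and its yaw about 10.9°.

```bash
python3 -m handwheel '[-1,-17.5,-15,0,0,0.025,93, 0,0,-40,0,0,0,70, 0,0,-40,0,0,0,50, 0,0,-35,0,0,0,50, 0,0,-21,0,0,0,50, 0,0,0,0,0,0,5, 0,0,0,0,0,0,5, 0,0,0,0,0,0,5, 0,0,0,0,0,0,5, 0,0,0,0,0,0,5]' 40 >/dev/null
python3 -m handwheel '[0,0,0,0,0,0,5, 0,0,0,0,0,0,5, 0,0,0,0,0,0,5]'
```

```text
clock: 15.3
tcp_pos: [0.4599, -0.1057, 0.0656]
ee_rot: [-0.095, 0.995, -0.0, 0.0]
ft_force: [-0.5, 0.7, 4.2]
opening: 0.159
grasp_force: 40.0
```

```bash
python3 -m handwheel '[0,0,24,0,0,0,5, 0,0,40,0,0,0,5, 0,0,40,0,0,0,5, 2,20,20,0,0,0,5, 2.5,40,0,0,0,0.014,5, 3,40,0,0,0,0.014,5, 3,40,0,0,0,0.014,5, 3,40,0,0,0,0.012,5, 2,34,0,0,0,0,5, 0,10.4,0,0,0,0,5]' >/dev/null
python3 -m handwheel '[0,0,0,0,0,0,5, 0,0,0,0,0,0,5]'
```

```text
clock: 16.5
tcp_pos: [0.4752, 0.1181, 0.1891]
ee_rot: [-0.122, 0.992, -0.0, -0.0]
ft_force: [-1.0, -0.2, -1.6]
opening: 0.157
grasp_force: 40.0
```

```bash
python3 -m handwheel '[0,0.2,-20,0,0,0,5, 0,0,-30,0,0,0,5, 0,0,-16,0,0,0,5, 0,0,0,0,0,0,5, 0,0,-4,0,0,0,5, 0,0,-4,0,0,0,5,0,0,0,0,0,0,5]' >/dev/null; python3 ok.py && python3 -m handwheel '[0,0,-4,0,0,0,5, 0,0,-3,0,0,0,5, 0,0,0,0,0,0,5]' >/dev/null && python3 ok.py && python3 -m handwheel '[0,0,-3,0,0,0,5, 0,0,-2,0,0,0,5, 0,0,0,0,0,0,5]' >/dev/null && python3 ok.py
```

```text
[0.4754 0.1189 0.1156] [ 0.6  0.3 -3. ]
[0.4753 0.1188 0.108 ] [ 0.6 -2.5 -2.1]
[0.4752 0.1188 0.103 ] [ 1.3 -1.8 -2.9]
```

Bottom edge at about 47 mm, well inside the mouth. I continue gently.

```bash
python3 -m handwheel '[0,-0.3,-2,0,0,0,5, 0,0,-2,0,0,0,5, 0,0,-2,0,0,0,5]' >/dev/null; python3 ok.py && python3 -m handwheel '[0,0,-1,0,0,0,5, 0,0,-0.7,0,0,0,5]' >/dev/null && python3 ok.py && python3 -m handwheel '[0,0,-1,0,0,0,5, 0,0,-0.5,0,0,0,5]' >/dev/null && python3 ok.py && python3 -m handwheel '[0,0,-1,0,0,0,5, 0,0,-0.5,0,0,0,5]' >/dev/null && python3 ok.py && python3 -m handwheel '[0,0,-1,0,0,0,5, 0,0,-0.5,0,0,0,5]' >/dev/null && python3 ok.py && python3 -m handwheel '[0,0,-1,0,0,0,5, 0,0,-0.5,0,0,0,5]' >/dev/null && python3 ok.py
```

```text
[0.4752 0.1186 0.0971] [ 0.3 -2.4  0.1]
[0.4752 0.1186 0.0954] [ 0.3 -2.7  0.3]
[0.4752 0.1186 0.094 ] [ 0.5 -2.4 -0.9]
[0.4752 0.1186 0.0925] [ 1.3 -2.2 -0.3]
[0.4752 0.1186 0.091 ] [-0.2 -2.1 -0.8]
[0.4752 0.1186 0.0895] [ 0.3 -1.8 -0.8]
```

```bash
python3 ok.py && python3 -m handwheel '[0,0,-1,0,0,0,5, 0,0,-0.5,0,0,0,5]' >/dev/null && python3 ok.py && python3 -m handwheel '[0,0,-1,0,0,0,5, 0,0,-0.5,0,0,0,5]' >/dev/null && python3 ok.py && python3 -m handwheel '[0,0,-1,0,0,0,5, 0,0,-0.5,0,0,0,5]' >/dev/null && python3 ok.py && python3 -m handwheel '[0,0,-1,0,0,0,5, 0,0,-0.5,0,0,0,5]' >/dev/null && python3 ok.py && python3 -m handwheel '[0,0,-1,0,0,0,5, 0,0,-0.5,0,0,0,5]' >/dev/null && python3 ok.py
```

```text
[0.4752 0.1186 0.0895] [ 0.3 -1.8 -0.8]
[0.4752 0.1186 0.088 ] [ 0.4 -1.7 -0.2]
[0.4752 0.1186 0.0865] [ 1.7 -2.1  0.3]
[0.4752 0.1186 0.085 ] [ 0.8 -1.1  0.8]
[0.4752 0.1186 0.0835] [ 0.4 -1.2 -0.8]
[0.4753 0.1186 0.0822] [-0.3 -2.   3.3]
```

```bash
python3 -m handwheel '[0,0,-0.5,0,0,0,5,0,0,0,0,0,0,5]' >/dev/null ; python3 ok.py; python3 -m handwheel '[0,0,-0.5,0,0,0,5,0,0,0,0,0,0,5]' >/dev/null ; python3 ok.py
```

```text
[0.4753 0.1186 0.0818] [-1.4 -1.8  4.4]
[0.4753 0.1187 0.0814] [-2.  -2.9  6.4]
```

```bash
python3 -m handwheel '[0,0,-0.6,0,0,0,5,0,0,0,0,0,0,5]' >/dev/null ; python3 ok.py; python3 -m handwheel '[0,0,-0.4,0,0,0,5,0,0,0,0,0,0,5,0,0,0,0,0,0,5]' >/dev/null ; python3 ok.py
```

```text
[0.4754 0.1186 0.081 ] [-1.7 -2.3  8.4]
[0.4754 0.1187 0.0808] [-3.1 -2.   8.9]
```

```bash
python3 -m handwheel '[0,0,-0.5,0,0,0,5,0,0,0,0,0,0,5,0,0,0,0,0,0,5]' >/dev/null ; python3 ok.py; python3 -m handwheel '[0,0,0,0,0,0,35,0,0,0,0,0,0,35,0,0,0,0,0,0,35,0,0,0,0,0,0,35]'
```

```text
[0.4754 0.1187 0.0805] [-3.7 -3.  11.6]
clock: 21.7
tcp_pos: [0.4751, 0.1187, 0.0794]
ee_rot: [-0.122, 0.992, 0.0, -0.0]
ft_force: [1.2, 0.4, 0.1]
opening: 0.376
grasp_force: 0.0
```

```bash
python3 -m handwheel '[0,0,20,0,0,0,35, 0,0,40,0,0,0,35, 0,0,40,0,0,0,35, 0,0,40,0,0,0,35, 0,0,40,0,0,0,35, -10,0,40,0,0,0,35, 0,0,0,0,0,0,35, 0,0,0,0,0,0,35]'
python3 -c '
from h import *
a=bot.camera("wrist")[:,:,::-1];b=bot.camera("side")[100:330,200:400,::-1]
a=a[:300]
b=cv2.resize(b,None,fx=1.2,fy=1.304,interpolation=cv2.INTER_CUBIC)[:300]
b=cv2.copyMakeBorder(b,0,300-b.shape[0],0,0,0)
cv2.imwrite("pics/end.png",np.hstack([a,b]))'
```

```text
clock: 22.5
tcp_pos: [0.4654, 0.1187, 0.3]
ee_rot: [-0.122, 0.992, 0.0, 0.001]
ft_force: [0.0, 0.0, -0.6]
opening: 0.379
grasp_force: 0.0
```

View pics/end.png

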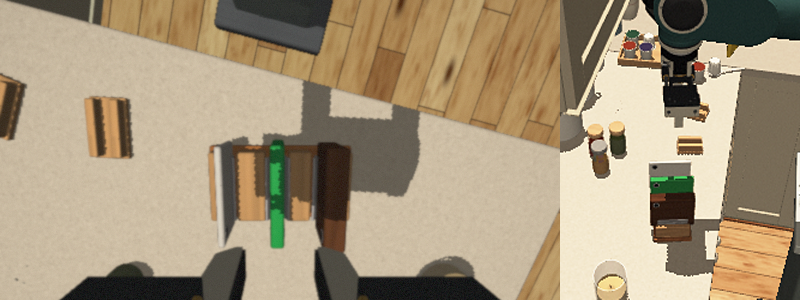

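The picture shows the dark board in the widest slot (335,195) and the green one in the middle slot (277,195), both upright. The stands are empty, the other things are undisturbed and the gripper is clear.

```bash
python3 -c '
from cell import bot
print(bot.job_done())'
```

```text
the job is handed in; nothing more can be done
None
```

Both boards stand upright in the rack, the thick dark one first in the widest slot and then the green one in the middle slot. Each was pressed to about 12 N on its foot and released, and the job was handed in at about 22.5 s.

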